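Fetch the green vial basket from a deep soak tank with the hook rod

TASK

Take the hook rod from its white holder and use it to lift the vial basket with the green handle out of its deep soak tank; nothing but the rod may touch that basket. Stand the basket gently upright in the middle of the flat draining tray, unhook it, then hang the rod back in its holder as it was and let go. Leave the basket with the red handle hanging where it is.

Things in the scene. Friction and masses are not known exactly. Their poses are not given: they have to be found in the camera images.
- rod_handle (a point): Centre of the hook rod's blue upright handle (grip here): 26 mm along x, 18 along y, 60 tall (32 below to 28 above). Under it a grey guard disc, 90 mm wide, its underside 37 mm below this point. At the start the rod hangs upright by the disc on the holder's rim, centred, and returns there in any yaw, up to 10 mm off-centre. 150 g. z up; the hook reaches towards +x.
- rod_hook (a point): Centre of the crossbar of the rod's J hook (8 mm steel), 187 mm straight below the handle point, same axes. The shank comes down from the disc at x = -14 mm, the crossbar runs to x = +14 mm, and the tip there rises to end 14 mm above this point. Steel spans x = -18 to +18 mm and 4 mm below this point. The throat, 20 mm wide, is above this point.
- holder: Fixed white square upright box that the rod hangs in: 165 mm tall, 68 mm outside, 60 mm inside, open at the top. Origin: centre of its underside.
- green_basket_apex (a point): Peak (wire centre) of the wanted basket's green handle, a rigid 7 mm wire gable in its y-z plane: slopes down 35 mm to y = +-31 mm, then 20 mm straight down to the rim. A hook enters it along x; free opening below the peak 51 mm. Steel box 64 (x) by 52 (y) by 30 tall, lugs 84 over all in y, flat underside 85 mm below this point. 200 g, z up. It lifts straight out of the tank.
- tank_a: Fixed open aluminium tank, 165 mm tall, inside 140 (x) by 100 (y) mm; origin: centre of its underside. The green basket hangs in it by its lugs on ledges, same axes within 3 degrees, within 7 mm of the middle, its handle's peak 61 mm below the tank's rim.
- tray_in (a point): Centre of the inner floor of the fixed aluminium draining tray, 3 mm above the work surface: 150 by 150 mm inside, rim 14 mm above the work surface.
- red_basket_apex (a point): Peak of the red wire handle of the other basket, alike but for its colour, hanging in a like tank. To be left alone.

How it is judged (in metres and radians):
On the way, in this order (a step that is already met when the one before it is completed fails the run):
1. the green basket hangs on the hook rod, its handle's peak above 0.2 m, clear of where it hung (height (world z) of green_basket_apex above 0.2 m and contact force between rod and green_basket above 0.5 N), for 0.1 s.
2. the green basket stands upright in the middle of the tray (within 32 mm of its centre) (horizontal distance between green_basket_apex and tray_in below 0.032 m and height (world z) of green_basket_apex below 0.096 m and angle between green_basket_apex's own z axis and vertical below 0.17 rad and linear speed of green_basket below 0.03 m/s), for 0.2 s.
At the end, for the whole second after the job is handed in: The green basket stands at rest and upright (within 10 degrees) on the tray floor, its handle's peak within 32 mm of the tray's centre seen from above; the rod hangs upright (within 10 degrees) in its holder again, its handle within 22 mm of where it started, clear of the basket, and is let go (all of step 2 and distance of rod_handle from where it was at the start of the episode below 0.022 m and angle between rod_handle's own z axis and vertical below 0.17 rad and linear speed of rod below 0.03 m/s and contact force between rod and green_basket below 0.01 N); the robot touches nothing.
It fails at once if the arm or fingers touch the green basket (contact force between any of the fingers, the arm and green_basket above 0.5 N).
It fails at once if the red basket is moved more than 20 mm (distance of red_basket_apex from where it was at the start of the episode above 0.02 m).
It fails at once if the green basket is slammed on the tray (over 60 N) (contact force between green_basket and tray above 60 N).
It also fails if it takes over 72 s, if anything falls off the work surface, if the arm or the gripper's body presses on something with over 40 N, if the wrist force passes 120 N, or if a joint passes its speed limit or range.

ROBOT

A 6-joint arm with a two-finger parallel gripper is mounted at the origin on the work surface. World frame = base frame: x ahead of the robot, y to its left, z up, the work surface at z = 0. Lengths are in mm, angles in rad, forces in N, time in s.
With the tool pointing down it reaches from about 400 to 925 mm from the base axis. Payload 12.5 kg.
Tool frame: the origin (TCP) lies at the centre of the arm's flange, where the gripper is bolted on; the fingertips stand 190 mm ahead of it and the grasp point (between the pads) lies 171 mm ahead of it; z points along the fingers, y is the direction in which the jaws open and shut (so a half turn about z gives the same grasp; the last joint's range is limited). The gripper opens to 95 mm and grips with 3 to 60 N. Pads are 20 mm wide; open, the fingers measure 119 mm over their backs; the gripper's body (75 mm by 180 mm) begins 59 mm behind the grasp point.
Start: joints at [-1.284, 0.491, 1.559, -0, 1.092, -0.106], TCP at [239.254, -577.393, 404.761] pointing down, gripper open.
Joint ranges: [-3.1, 3.1], [-0.84, 2.19], [0.05, 2.79], [-1.13, 4.28], [0.06, 2.93], [-2.69, 2.69]. Speed limits (rad/s): [2.22, 2.22, 2.79, 3.14, 3.14, 3.14].

INTERFACE

Orientations are given as [roll, pitch, yaw] about the fixed x, y, z axes, in that order (R = Rz(yaw) Ry(pitch) Rx(roll)).
In Python, from cell import env, optics gives the robot as it stands.
- The arm moves only by the tool apply_moves, never from a script. Its argument "commands" is a list of rows, each a list of 7 numbers: the turn, a rotation vector about the tool's x, y, z in degrees, then the shift along the tool's x, y, z in m, then the finger opening in m, from 0 to 0.0951. A call has 1 to 5 rows; each row shifts and turns the commanded pose from where the row before left it, along the tool's axes as they then stand; what a row does not reach is not made up. A row lasts 1/12 s, in which the tool goes at most 41.7 mm and 7.16 degrees, less where a joint would pass 70% of its speed; a pose out of reach is approached as far as the arm can. A call with a gripper value outside its range is refused whole. The fingers move at their own pace and stop on an object; the grip force is fixed at half the most. Time passes only in rows, so rows that do not move let the fingers close. It gives the time, the measured TCP pose, the force and the opening at its end, in the units of the state.
- env.state(): the state, without advancing time (a new reading comes with each control period).
- optics.read_camera(name): name is "scene" or "top" or "wrist"; returns a dict with "color" (480x640x3 uint8, red, green, blue), "fx", "fy", "cx", "cy" (pixels), "eye" and "rotation" of the camera in the world; the wrist camera has in their place "T_tool_cam" (4x4, takes a point from camera to tool coordinates, whose origin is the TCP and whose axes are the flange's). Camera axes: x right, y up, looking along -z (the intrinsics and any distortion apply to the point x, -y, -z); pixel columns grow to the right and rows downward; lengths in mm; the calibration is good to about 2 mm. A picture is of the moment at which its call begins: read the wrist's pose just before it. There is no depth.
- env.job_done(): hands the job in, once; it reports no verdict.
The state is a dict: "t": time; "joints": joint angles; "qvel": joint speeds; "tau": joint torques, N m; "eef_pos": TCP position; "tcp_rot": TCP orientation; "ft_force": force on the tool from outside, world axes, zero at the start; "moment": the same for the moment, N m; "opening": opening from 0.0 (shut) to 1.0 (fully open).
Only numpy, scipy, OpenCV 4.12 (cv2) and the standard library are available. Lean on these libraries where they do the work, as an engineer would, in place of code of your own. Each camera call takes 0.05 s, during which the arm holds its last target. There are 200 camera calls.

## Working session

There is one attempt and no reset: what is moved stays moved. The work goes in short steps, Python scripts to look and compute and a tool call to move; the robot and the scene stay as the last step left them, time stands still between calls to the robot, and variables do not carry over. Pictures are saved under pics/ and viewed, about 8 in all and at most 12, crops included, and the job is handed in when it is done.

Besides the shell and the picture viewer there is one more tool, called after "Request:" as name(argument=value, ...) on one line, values as JSON. apply_moves: Moves the arm, as the interface text tells. Its arguments: {"type":"object","properties":{"commands":{"type":"array","items":{"type":"array","items":{"type":"number"}}}},"required":["commands"]}

```bash
mkdir -p pics; ls; python3 - <<'E'
from cell import env, optics
import cv2,numpy as np
print(env.state())
ims=[]
for n in ["scene","top"]:
    c=optics.read_camera(n); im=c["color"][:,:,::-1]; cv2.imwrite(f"pics/{n}0.png",im); ims.append(im)
    print({k:v for k,v in c.items() if k!="color"})
    np.save(f"pics/{n}0.npy",c,allow_pickle=True)
E
```

```text
pics
{'t': 0.0, 'joints': array([-1.28362835e+00,  4.91579915e-01,  1.55946962e+00, -6.33570879e-06,
        1.09175275e+00, -1.05613781e-01]), 'qvel': array([ 2.51450038e-04, -1.57035913e-03,  7.06903616e-04,  2.31587291e-04,
        7.97026312e-05,  1.05542577e-03]), 'tau': array([ 2.92582510e-03, -6.12640858e+01, -2.58175707e+01,  6.93416689e-02,
        4.81766928e-02, -5.20304013e-05]), 'eef_pos': array([ 239.22628089, -577.3617465 ,  404.14203679]), 'tcp_rot': array([-3.14038917e+00, -1.21928495e-04,  3.92784608e-01]), 'ft_force': array([-0.41301338,  0.50091751,  0.00475674]), 'moment': array([-2.93718640e-02, -5.25178997e-02,  5.11478949e-05]), 'opening': 1.000549151121154}
{'fx': 439.0003544216867, 'fy': 439.0003544216867, 'cx': 316.06224850210276, 'cy': 236.97638436887863, 'eye': array([690.83259451, 534.31941531, 668.01548805]), 'rotation': array([0.78799769, 0.00691897, 2.82867691])}
{'fx': 476.8438802244804, 'fy': 476.8438802244804, 'cx': 320.7585484353857, 'cy': 244.83347081057084, 'eye': array([503.21487992,  -2.68914269, 986.13694279]), 'rotation': array([ 0.03174468, -0.0158342 , -1.54691014])}
```

View pics/scene0.png

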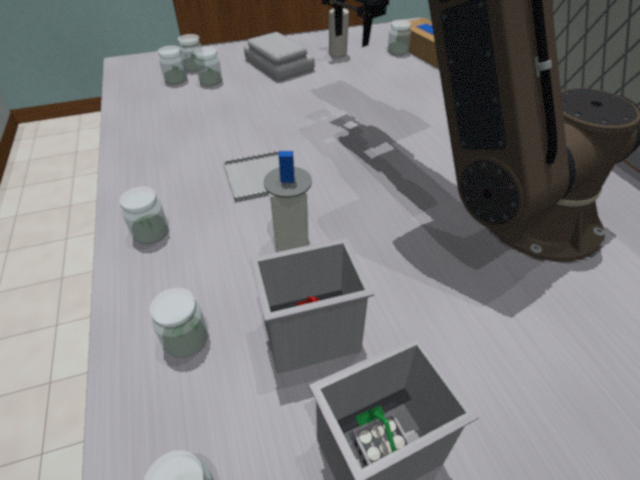

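View pics/top0.png

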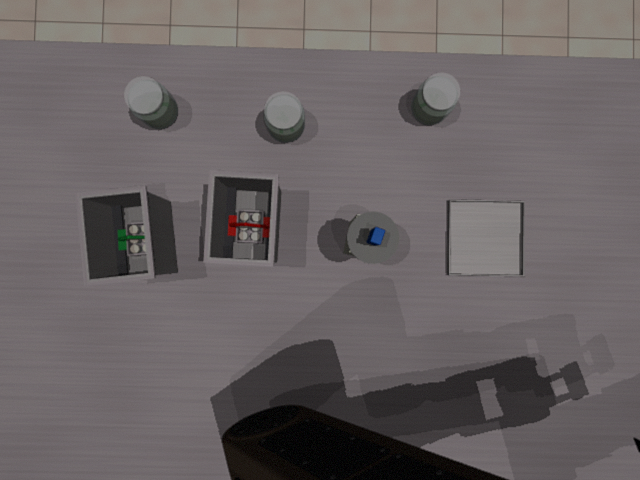

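```bash
cat > h.py <<'E'
import numpy as np,cv2
from scipy.spatial.transform import Rotation as R
def cam(n,i=0):
    return np.load(f"pics/{n}{i}.npy",allow_pickle=True).item()
def pose(c):
    if "M" in c: return c["M"][:3,:3],c["M"][:3,3]
    return R.from_euler("xyz",c["rotation"]).as_matrix(),np.array(c["eye"])
def ray(c,uv):
    M,e=pose(c); uv=np.atleast_2d(uv).astype(float)
    d=np.c_[(uv[:,0]-c["cx"])/c["fx"],-(uv[:,1]-c["cy"])/c["fy"],-np.ones(len(uv))]
    return e,d@M.T
def onz(c,uv,z):
    e,d=ray(c,uv); return (e+d*((z-e[2])/d[:,2])[:,None]).round(1)
def proj(c,P):
    M,e=pose(c); p=(np.atleast_2d(P)-e)@M
    return np.c_[c["cx"]+c["fx"]*p[:,0]/-p[:,2],c["cy"]-c["fy"]*p[:,1]/-p[:,2]].round(1)
def tri(obs):
    A=np.zeros((3,3));b=np.zeros(3)
    for c,uv in obs:
        e,d=ray(c,uv);d=d[0]/np.linalg.norm(d[0]);Q=np.eye(3)-np.outer(d,d);A+=Q;b+=Q@e
    return np.linalg.solve(A,b).round(1)
def snap(n,i):
    from cell import env,optics
    s=env.state();c=optics.read_camera(n)
    if n=="wrist":
        T=np.eye(4);T[:3,:3]=R.from_euler("xyz",s["tcp_rot"]).as_matrix();T[:3,3]=s["eef_pos"]
        c["M"]=T@np.array(c["T_tool_cam"])
    np.save(f"pics/{n}{i}.npy",c,allow_pickle=True);return c
def mask(c,col):
    h=cv2.cvtColor(c["color"],cv2.COLOR_RGB2HSV)
    lo={"blue":(105,150,60),"green":(45,120,40)}[col];hi={"blue":(130,255,255),"green":(85,255,255)}[col]
    return cv2.inRange(h,lo,hi)
E
python3 - <<'E'
from h import *
t=cam("top");s=cam("scene")
for c,n in((t,"top"),(s,"scene")):
    for col in("blue","green"):
        m=mask(c,col);p=cv2.findNonZero(m)[:,0];print(n,col,len(p),p.min(0),p.max(0),cv2.minAreaRect(p))
print("tray",onz(t,[[447,201],[522,201],[521,275],[449,275]],14))
print("tankA rim",onz(t,[[81,195],[147,188],[155,274],[88,281]],165))
print("red rim",onz(t,[[210,173],[278,176],[274,264],[206,261]],165))
print("blue",onz(t,[[377,236]],230), "disc",onz(t,[[372,237]],168))
a=np.vstack([np.hstack([cv2.resize(t["color"][y:y+h,x:x+w],(390,290),interpolation=2) for x,y,w,h in r]) for r in([(75,175,100,75),(345,205,60,45)],[(440,190,100,75),(190,165,100,75)])])
a2=cv2.resize(s["color"][380:480,320:460],(560,400))
cv2.imwrite("pics/m1.png",a[:,:,::-1]);cv2.imwrite("pics/m2.png",a2[:,:,::-1])
E
```

```text
top blue 175 [370 227] [384 244] ((377.1000061035156, 235.7000274658203), (10.75174331665039, 15.811386108398438), 18.43494987487793)
top green 222 [118 229] [143 249] ((130.5, 239.0), (20.0, 25.0), 90.0)
scene blue 439 [279  25] [433 181] ((350.4949645996094, 97.81957244873047), (29.41215705871582, 214.99539184570312), 43.40885925292969)
scene green 440 [355 406] [394 450] ((376.634033203125, 431.5515441894531), (47.010528564453125, 28.328161239624023), 66.03750610351562)
tray [[ 630.9 -274.5   14. ]
 [ 634.9 -429.6   14. ]
 [ 482.6 -429.1   14. ]
 [ 479.2 -281.    14. ]]
tankA rim [[605.1 398.1 165. ]
 [620.1 286.  165. ]
 [472.8 267.2 165. ]
 [458.2 380.4 165. ]]
red rim [[648.9 178.9 165. ]
 [646.8  61.7 165. ]
 [494.7  64.5 165. ]
 [497.1 181.  165. ]]
blue [[ 543.7 -103.2  230. ]] disc [[ 545.1 -102.9  168. ]]
```

View pics/m1.png

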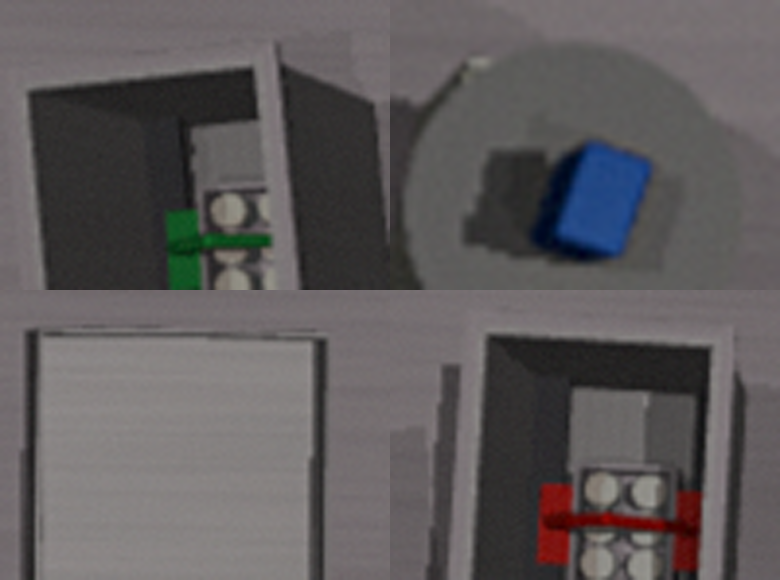

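Request:
apply_moves(commands=[[0, 0, 0, 0.02, -0.014, -0.03, 0.095], [0, 0, 0, 0.02, -0.014, -0.03, 0.095], [0, 0, 0, 0.02, -0.014, -0.03, 0.095], [0, 0, 0, 0.02, -0.014, -0.03, 0.095], [0, 0, 0, 0.02, -0.014, -0.03, 0.095]])

```text
t: 0.52
eef_pos: [305.2, -473.3, 555.9]
tcp_rot: [-3.141, 0.0, 0.393]
ft_force: [-0.6, -0.9, -0.5]
opening: 0.999
```

Request:
apply_moves(commands=[[0, 0, 0, 0.033, -0.0228, 0, 0.095], [0, 0, 0, 0.033, -0.0228, 0, 0.095], [0, 0, 0, 0.033, -0.0228, 0, 0.095], [0, 0, 0, 0.033, -0.0228, 0, 0.095], [0, 0, 0, 0.033, -0.0228, 0, 0.095]])

```text
t: 0.93
eef_pos: [414.2, -304.2, 554.6]
tcp_rot: [-3.141, 0.0, 0.392]
ft_force: [0.3, -0.6, 0.4]
opening: 1.002
```

Request:
apply_moves(commands=[[0, 0, 0, 0.033, -0.0228, 0, 0.095], [0, 0, 0, 0.033, -0.0228, 0, 0.095], [0, 0, 0, 0.033, -0.0228, 0, 0.095], [0, 0, 0, 0.033, -0.0228, 0, 0.095], [0, 0, 0, 0.033, -0.0228, 0, 0.095]])

```text
t: 1.35
eef_pos: [523.1, -135.5, 554.6]
tcp_rot: [-3.142, 0.0, 0.393]
ft_force: [0.3, -0.7, -0.3]
opening: 1.0
```

Request:
apply_moves(commands=[[0, 0, 6.25, 0, 0, 0, 0.095], [0, 0, 6.25, 0, 0, 0, 0.095], [0, 0, 6.25, 0, 0, 0, 0.095], [0, 0, 6.25, 0, 0, 0, 0.095], [0, 0, 6.25, 0, 0, 0, 0.095]])

```text
t: 1.77
eef_pos: [522.5, -137.3, 554.4]
tcp_rot: [-3.142, 0.001, -0.158]
ft_force: [0.9, -0.2, 0.1]
opening: 0.999
```

Request:
apply_moves(commands=[[0, 0, 6.25, 0, 0, 0, 0.095], [0, 0, 0, 0, 0, 0, 0.095]])

```text
t: 1.93
eef_pos: [522.5, -137.5, 554.4]
tcp_rot: [3.142, 0.001, -0.267]
ft_force: [-0.1, -0.0, -0.1]
opening: 0.998
```

```bash
python3 - <<'E'
from h import *
from cell import env
c=snap("wrist",1);s=env.state();print(s["eef_pos"],np.degrees(s["tcp_rot"]),s["joints"],c["T_tool_cam"],c["fx"])
p=cv2.findNonZero(mask(c,"blue"));print(cv2.minAreaRect(p), len(p))
print(onz(c,[cv2.minAreaRect(p)[0]],230))
cv2.imwrite("pics/w1.png",c["color"][:,:,::-1])
E
```

```text
[ 522.44210809 -137.46568861  554.5000798 ] [-1.79998821e+02  2.62394008e-02 -1.48912405e+01] [-3.79575235e-01  2.47476424e-01  1.53720581e+00 -3.50464787e-05
  1.35736756e+00  1.45112970e+00] [[-4.13302853e-04  9.55771233e-01  2.94110827e-01  8.34209533e+01]
 [ 9.99999904e-01  4.38095024e-04 -1.84141733e-05 -1.01652150e-02]
 [-1.46448227e-04  2.94110792e-01 -9.55771322e-01  1.94815155e+01]
 [ 0.00000000e+00  0.00000000e+00  0.00000000e+00  1.00000000e+00]] 421.0076389860237
((269.5, 211.5), (33.0, 23.0), 90.0) 411
[[ 547.4 -103.4  230. ]]
```

View pics/w1.png

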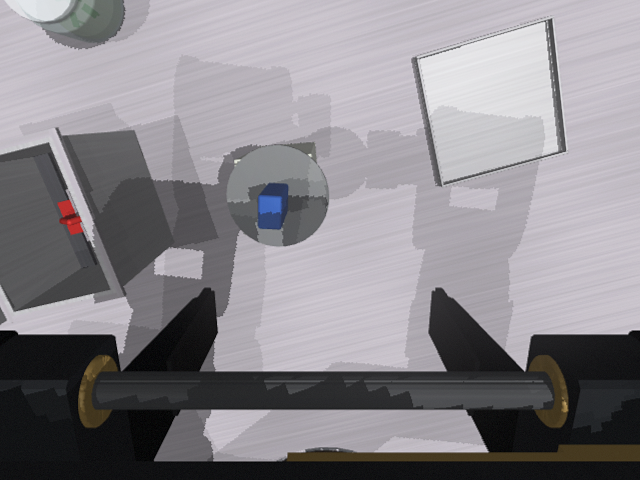

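Request:
apply_moves(commands=[[0, 0, 0, 0.007, -0.02, 0.01, 0.095], [0, 0, 0, 0.007, -0.0194, 0.01, 0.095], [0, 0, 0, 0, 0, 0.036, 0.095], [0, 0, 0, 0, 0, 0.036, 0.095], [0, 0, 0, 0, 0, 0.036, 0.095]])

```text
t: 2.4
eef_pos: [545.9, -102.6, 425.5]
tcp_rot: [3.141, -0.001, -0.257]
ft_force: [0.3, -0.3, -0.6]
opening: 1.002
```

Request:
apply_moves(commands=[[0, 0, 0, 0, 0, 0.03, 0.07], [0, 0, 0, 0, 0, 0.023, 0.05], [0, 0, 0, 0, 0, 0, 0.05]])

```text
t: 2.65
eef_pos: [545.6, -103.0, 369.5]
tcp_rot: [-3.141, 0.007, -0.258]
ft_force: [-1.1, 0.3, 0.2]
opening: 0.846
```

```bash
python3 - <<'E'
from h import *
from cell import env
s=env.state();print(s["eef_pos"],s["opening"])
c=snap("wrist",2)
p=cv2.findNonZero(mask(c,"blue"));r=cv2.minAreaRect(p);print(r,len(p),onz(c,[r[0]],230)); print(proj(c,[[546,-103,230]]))
cv2.imwrite("pics/w2.png",c["color"][:,:,::-1])
E
```

```text
[ 545.62132441 -102.95104269  369.50155321] 0.8455792922945528
((324.0, 321.5), (97.0, 54.0), 90.0) 4670 [[ 565.  -108.4  230. ]]
[[322.8 375.5]]
```

View pics/w2.png

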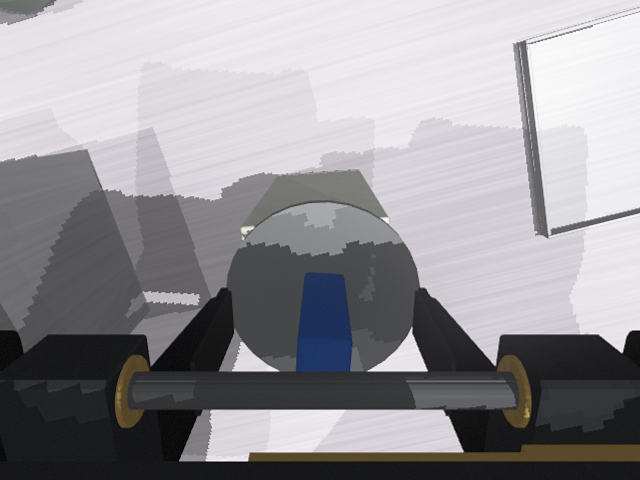

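```bash
python3 - <<'E'
from h import *
c=cam("wrist",2);y=np.radians(-14.8);q=onz(c,[[325,273]],170)[0];print(q,q[:2]-13*np.array([np.cos(y),np.sin(y)]))
E
```

```text
[ 558.1 -107.2  170. ] [ 545.53129595 -103.87920515]
```

Request:
apply_moves(commands=[[0, 0, 0, 0, 0, 0, 0.03], [0, 0, 0, 0, 0, 0, 0.0], [0, 0, 0, 0, 0, 0, 0.0], [0, 0, 0, 0, 0, 0, 0.0], [0, 0, 0, 0, 0, 0, 0.0]])

```text
t: 3.12
eef_pos: [546.1, -103.0, 374.6]
tcp_rot: [3.141, -0.001, -0.261]
ft_force: [-0.5, 0.0, 0.4]
opening: 0.454
```

Request:
apply_moves(commands=[[0, 0, 0, 0, 0, 0, 0.0], [0, 0, 0, 0, 0, 0, 0.0], [0, 0, 0, 0, 0, 0, 0.0]])

```text
t: 3.37
eef_pos: [546.1, -103.1, 373.9]
tcp_rot: [3.142, -0.0, -0.262]
ft_force: [0.4, 0.4, -0.8]
opening: 0.237
```

Request:
apply_moves(commands=[[0, 0, 0, 0, 0, 0, 0.0], [0, 0, 0, 0, 0, 0, 0.0], [0, 0, 0, 0, 0, 0, 0.0], [0, 0, 0, 0, 0, -0.005, 0.0], [0, 0, 0, 0, 0, -0.015, 0.0]])

```text
t: 3.78
eef_pos: [546.0, -103.0, 392.4]
tcp_rot: [-3.142, 0.004, -0.262]
ft_force: [-0.2, -0.4, -1.1]
opening: 0.188
```

Request:
apply_moves(commands=[[0, 0, 0, 0, 0, -0.035, 0.0], [0, 0, 0, 0, 0, -0.036, 0.0], [0, 0, 0, 0, 0, -0.036, 0.0], [0, 0, 0, 0, 0, -0.036, 0.0], [0, 0, 0, 0, 0, -0.036, 0.0]])

```text
t: 4.2
eef_pos: [545.6, -102.9, 574.8]
tcp_rot: [3.142, 0.0, -0.262]
ft_force: [1.4, -0.2, -1.5]
opening: 0.185
```

Request:
apply_moves(commands=[[0, 0, -5.5, 0, 0, -0.02, 0.0], [0, 0, -5.5, 0, 0, -0.02, 0.0], [0, 0, -5.5, 0, 0, -0.015, 0.0], [0, 0, -5.5, 0, 0, 0, 0.0], [0, 0, 0, 0, 0, 0, 0.0]])

```text
t: 4.62
eef_pos: [545.8, -102.9, 628.6]
tcp_rot: [3.141, -0.001, 0.127]
ft_force: [-1.5, -1.0, -2.3]
opening: 0.188
```

```bash
python3 - <<'E'
from h import *
from cell import env
s=env.state();print(s["eef_pos"],np.degrees(s["tcp_rot"]),s["opening"],s["joints"])
c=snap("scene",3)
P=s["eef_pos"]-[0,0,171+187];print(P,proj(c,[P]))
u,v=proj(c,[P])[0].astype(int);print(u,v)
cv2.imwrite("pics/s3.png",cv2.resize(c["color"][max(0,v-100):v+50,max(0,u-100):u+100],(800,600))[:,:,::-1])
E
```

```text
[ 545.80393428 -102.90195498  628.62503652] [ 1.79965258e+02 -6.76343768e-02  7.25351403e+00] 0.1884669956086371 [-3.05266347e-01  2.44248932e-01  1.35723994e+00 -5.66303516e-05
  1.53877791e+00  1.13893441e+00]
[ 545.80393428 -102.90195498  270.62503652] [[283.3 132.2]]
283 132
```

View pics/s3.png

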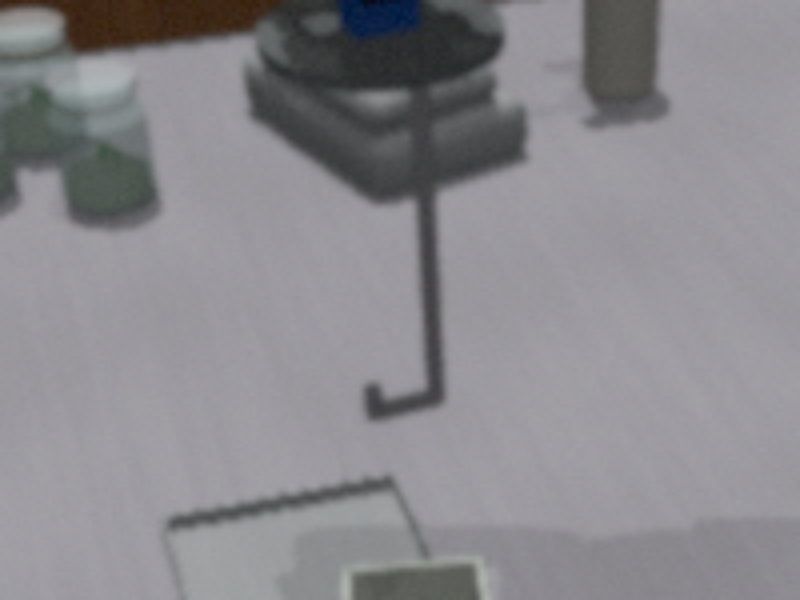

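Request:
apply_moves(commands=[[0, 0, 0, -0.0026, -0.0361, 0, 0.0], [0, 0, 0, -0.0026, -0.0361, 0, 0.0], [0, 0, 0, -0.0026, -0.0361, 0, 0.0], [0, 0, 0, -0.0026, -0.0361, 0, 0.0], [0, 0, 0, -0.0026, -0.0361, 0, 0.0]])

```text
t: 5.08
eef_pos: [510.6, 76.0, 627.1]
tcp_rot: [-3.142, 0.001, 0.118]
ft_force: [0.1, -0.5, -1.7]
opening: 0.187
```

Request:
apply_moves(commands=[[0, 0, 0, -0.0026, -0.0361, 0, 0.0], [0, 0, 0, -0.0026, -0.0361, 0, 0.0], [0, 0, 0, -0.0026, -0.0361, 0, 0.0], [0, 0, 0, -0.0026, -0.0361, 0, 0.0], [0, 0, 0, -0.0026, -0.0361, 0, 0.0]])

```text
t: 5.5
eef_pos: [475.6, 253.8, 627.2]
tcp_rot: [3.141, 0.001, 0.118]
ft_force: [-0.4, -0.4, -1.8]
opening: 0.193
```

Request:
apply_moves(commands=[[0, 0, 0, -0.0026, -0.0361, 0, 0.0], [0, 0, 0, -0.0026, -0.0361, 0, 0.0], [0, 0, 0, 0, 0, 0, 0.0], [0, 0, 0, 0, 0, 0, 0.0], [0, 0, 0, 0, 0, 0, 0.0]])

```text
t: 5.92
eef_pos: [462.4, 323.0, 627.1]
tcp_rot: [3.141, 0.001, 0.121]
ft_force: [0.3, 0.7, -0.8]
opening: 0.189
```

```bash
python3 - <<'E'
from h import *
from cell import env
c=snap("wrist",4);s=env.state();print(s["eef_pos"],np.degrees(s["tcp_rot"]),s["opening"])
p=cv2.findNonZero(mask(c,"green"));r=cv2.minAreaRect(p);print(r,len(p),cv2.boundingRect(p),onz(c,[r[0]],104)); print(proj(c,[[539,333,104]]))
cv2.imwrite("pics/w4.png",c["color"][:,:,::-1])
E
```

```text
[462.57089726 322.54469411 627.3683958 ] [1.79964554e+02 3.56764776e-02 6.88672863e+00] 0.1876822436209047
((311.0, 117.5), (31.0, 52.0), 90.0) 328 (285, 102, 53, 32) [[540.6 345.6 104. ]]
[[321.7 120.3]]
```

View pics/w4.png

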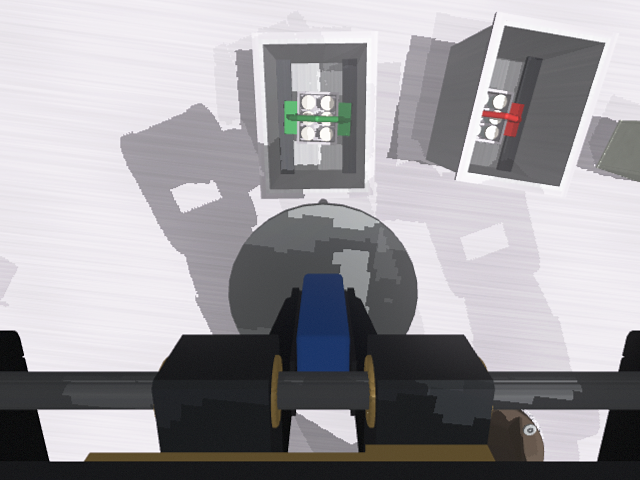

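```bash
python3 - <<'E'
from h import *
c=cam("wrist",4)
h=cv2.cvtColor(c["color"],cv2.COLOR_RGB2HSV);m=cv2.inRange(h,(40,80,30),(90,255,255))
p=cv2.findNonZero(m)[:,0];print(p.min(0),p.max(0))
q=[]
for u in range(p[:,0].min(),p[:,0].max()+1):
    v=p[p[:,0]==u][:,1];q.append((u,v.min(),v.max()))
print([tuple(map(int,a)) for a in q])
for z in(104,49): print(z,onz(c,[[318,118.5],[287,117],[350,120],[285,118],[351,118]],z))
print("hook",proj(c,[[462.5+14*.993,322.5+14*.12,627.4-360+14]]))
E
```

```text
[284 101] [350 135]
[(284, 101, 132), (285, 101, 133), (286, 101, 133), (287, 101, 133), (288, 101, 133), (289, 101, 133), (290, 101, 133), (291, 101, 133), (292, 101, 133), (293, 101, 133), (294, 101, 133), (295, 101, 133), (296, 101, 133), (297, 115, 120), (298, 115, 120), (299, 115, 120), (300, 115, 120), (301, 116, 120), (302, 116, 120), (303, 116, 120), (304, 116, 120), (305, 116, 120), (306, 116, 120), (307, 116, 120), (308, 116, 120), (309, 116, 120), (310, 116, 120), (311, 116, 120), (312, 116, 121), (313, 116, 121), (314, 116, 121), (315, 116, 121), (316, 116, 121), (317, 116, 121), (318, 116, 121), (319, 116, 121), (320, 116, 121), (321, 116, 121), (322, 116, 121), (323, 116, 121), (324, 116, 121), (325, 116, 121), (326, 117, 121), (327, 117, 121), (328, 117, 121), (329, 117, 121), (330, 117, 121), (331, 117, 121), (332, 117, 121), (333, 117, 121), (334, 116, 121), (335, 116, 121), (336, 117, 121), (337, 117, 121), (338, 117, 134), (339, 103, 134), (340, 103, 134), (341, 103, 134), (342, 103, 134), (343, 103, 134), (344, 103, 134), (345, 103, 134), (346, 103, 134), (347, 103, 135), (348, 103, 135), (349, 103, 134), (350, 103, 115)]
104 [[540.5 337.5 104. ]
 [537.9 372.9 104. ]
 [543.2 300.9 104. ]
 [536.5 375.1 104. ]
 [545.6 300.  104. ]]
49 [[540.  338.   49. ]
 [537.  377.2  49. ]
 [543.  297.3  49. ]
 [535.5 379.6  49. ]
 [545.6 296.4  49. ]]
hook [[323.1 206.8]]
```

Request:
apply_moves(commands=[[0, 0, 0, 0.0226, -0.0034, 0, 0.0], [0, 0, 0, 0.0226, -0.0034, 0, 0.0], [0, 0, 1.6, 0, 0, 0.02, 0.0], [0, 0, 0, 0, 0, 0.03, 0.0], [0, 0, 0, 0, 0, 0.02, 0.0]])

```text
t: 6.38
eef_pos: [507.1, 333.9, 555.4]
tcp_rot: [3.141, 0.002, 0.091]
ft_force: [-0.3, -0.3, -1.8]
opening: 0.19
```

Request:
apply_moves(commands=[[0, 0, 0, 0, 0, 0.015, 0.0], [0, 0, 0, 0, 0, 0, 0.0], [0, 0, 0, 0, 0, 0, 0.0]])

```text
t: 6.63
eef_pos: [506.9, 334.4, 542.9]
tcp_rot: [3.141, 0.001, 0.092]
ft_force: [-0.6, -0.1, -1.4]
opening: 0.189
```

```bash
python3 - <<'E'
from h import *
from cell import env
s=env.state();print(s["eef_pos"],np.degrees(s["tcp_rot"]),s["ft_force"])
c=snap("scene",5)
P=s["eef_pos"]-[0,0,360];y=s["tcp_rot"][2];a=np.array([np.cos(y),np.sin(y),0])
print(P,"hook/tip/apex px",proj(c,[P,P+14*a+[0,0,14],[540.5,337.8,104]]))
cv2.imwrite("pics/s5.png",cv2.resize(c["color"][330:480,300:500],(800,600))[:,:,::-1])
E
```

```text
[506.92938489 334.38227075 542.85359554] [1.79974889e+02 3.60418404e-02 5.27414246e+00] [-0.55627206 -0.05608379 -1.40973249]
[506.92938489 334.38227075 182.85359554] hook/tip/apex px [[415.3 380.8]
 [406.7 379.6]
 [383.5 420.3]]
```

View pics/s5.png

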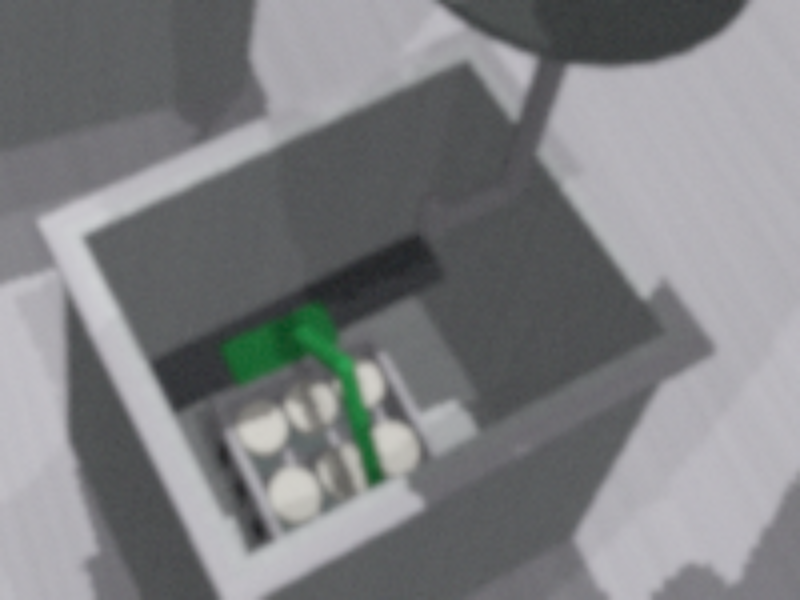

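Request:
apply_moves(commands=[[0, 0, 0, 0, 0, 0.03, 0.0], [0, 0, 0, 0, 0, 0.03, 0.0], [0, 0, 0, 0, 0, 0.025, 0.0], [0, 0, 0, 0, 0, 0.024, 0.0], [0, 0, 0, 0, 0, 0, 0.0]])

```text
t: 7.1
eef_pos: [506.4, 334.9, 430.8]
tcp_rot: [3.14, 0.004, 0.094]
ft_force: [-0.3, 0.2, -1.8]
opening: 0.189
```

Request:
apply_moves(commands=[[0, 0, 0, 0, 0, 0, 0.0], [0, 0, 0, 0.01, 0, 0, 0.0], [0, 0, 0, 0.012, 0, 0, 0.0], [0, 0, 0, 0.012, 0, 0, 0.0], [0, 0, 0, 0, 0, 0, 0.0]])

```text
t: 7.52
eef_pos: [542.4, 338.5, 435.8]
tcp_rot: [-3.14, -0.004, 0.093]
ft_force: [0.1, -0.5, -1.9]
opening: 0.19
```

```bash
python3 - <<'E'
from h import *
from cell import env
s=env.state();print(s["eef_pos"],np.degrees(s["tcp_rot"]),s["ft_force"])
c=snap("scene",6)
P=s["eef_pos"]-[0,0,360]
print(P,"hook",proj(c,[P]))
cv2.imwrite("pics/s6.png",cv2.resize(c["color"][330:480,300:500],(800,600))[:,:,::-1])
E
```

```text
[542.37283555 338.523712   435.82435389] [-179.93043224   -0.23542355    5.35381539] [ 0.12074361 -0.47471606 -1.88005771]
[542.37283555 338.523712    75.82435389] hook [[380.3 430. ]]
```

View pics/s6.png

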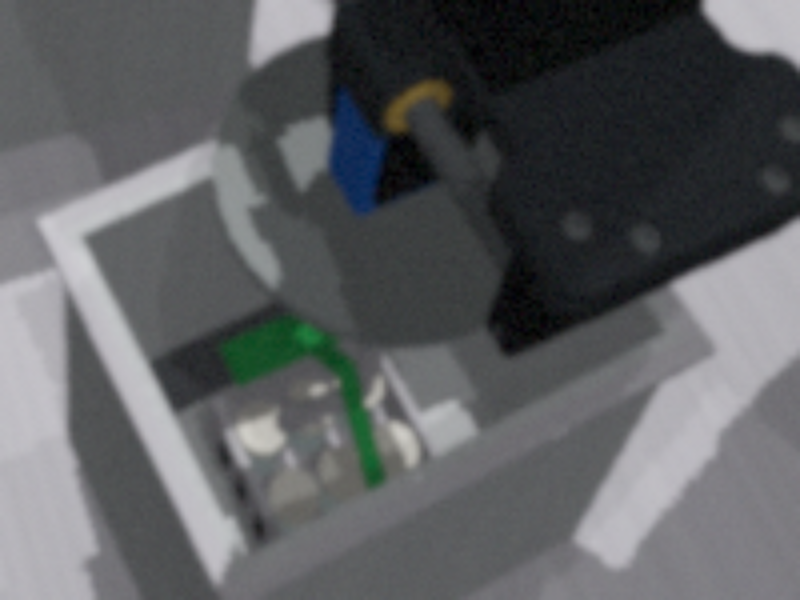

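Request:
apply_moves(commands=[[0, 0, 0, 0, 0, -0.01, 0.0], [0, 0, 0, 0, 0, -0.01, 0.0], [0, 0, 0, 0, 0, -0.008, 0.0], [0, 0, 0, 0, 0, -0.008, 0.0], [0, 0, 0, 0, 0, 0, 0.0]])

```text
t: 7.98
eef_pos: [539.9, 338.6, 472.2]
tcp_rot: [-3.141, -0.003, 0.095]
ft_force: [-1.0, -0.1, -2.5]
opening: 0.188
```

Request:
apply_moves(commands=[[0, 0, 0, 0, 0, -0.01, 0.0], [0, 0, 0, 0, 0, -0.01, 0.0], [0, 0, 0, 0, 0, 0, 0.0], [0, 0, 0, 0, 0, 0, 0.0]])

```text
t: 8.32
eef_pos: [540.2, 338.6, 490.3]
tcp_rot: [-3.141, -0.001, 0.094]
ft_force: [-0.6, 0.2, -4.2]
opening: 0.194
```

```bash
python3 - <<'E'
from h import *
from cell import env
s=env.state();print(s["eef_pos"],np.degrees(s["tcp_rot"]),s["ft_force"],s["moment"],s["opening"])
c=snap("scene",7)
p=cv2.findNonZero(mask(c,"green"));print(cv2.boundingRect(p))
p=cv2.findNonZero(mask(cam("scene",6),"green"));print(cv2.boundingRect(p))
E
```

```text
[540.15676615 338.59681031 490.311563  ] [-1.79981384e+02 -5.68188212e-02  5.40977855e+00] [-0.58454194  0.16785219 -4.17450663] [-0.02292878  0.05793843 -0.0169537 ] 0.1937421088326498
(357, 395, 52, 61)
(355, 409, 41, 42)
```

Request:
apply_moves(commands=[[0, 0, 0, 0, 0, -0.01, 0.0], [0, 0, 0, 0, 0, -0.016, 0.0], [0, 0, 0, 0, 0, -0.016, 0.0], [0, 0, 0, 0, 0, -0.016, 0.0], [0, 0, 0, 0, 0, -0.016, 0.0]])

```text
t: 8.78
eef_pos: [540.2, 338.6, 564.8]
tcp_rot: [3.141, 0.0, 0.094]
ft_force: [-0.4, 0.0, -3.9]
opening: 0.189
```

Request:
apply_moves(commands=[[0, 0, 0, 0, 0, -0.016, 0.0], [0, 0, 0, 0, 0, -0.016, 0.0], [0, 0, 0, 0, 0, -0.016, 0.0], [0, 0, 0, 0, 0, -0.016, 0.0], [0, 0, 0, 0, 0, -0.016, 0.0]])

```text
t: 9.2
eef_pos: [540.1, 338.5, 644.8]
tcp_rot: [3.141, 0.0, 0.094]
ft_force: [0.2, 0.2, -3.0]
opening: 0.191
```

Request:
apply_moves(commands=[[0, 0, 0, 0, 0, -0.01, 0.0], [0, 0, 0, 0, 0, 0, 0.0], [0, 0, 0, 0, 0, 0, 0.0], [0, 0, 0, 0, 0, 0, 0.0], [0, 0, 0, 0, 0, 0, 0.0]])

```text
t: 9.62
eef_pos: [540.4, 338.7, 652.5]
tcp_rot: [3.141, 0.002, 0.094]
ft_force: [0.5, -0.3, -3.4]
opening: 0.191
```

```bash
python3 - <<'E'
from h import *
from cell import env
s=env.state();print(s["eef_pos"],np.degrees(s["tcp_rot"]),s["ft_force"],s["moment"],s["opening"],s["joints"])
c=snap("scene",8)
cv2.imwrite("pics/s8.png",c["color"][:,:,::-1])
E
```

```text
[540.43669521 338.69582778 652.54814363] [1.79956871e+02 9.87139477e-02 5.40539411e+00] [ 0.50104488 -0.2738097  -3.36582827] [0.08918516 0.00934106 0.01989685] 0.19110912735790658 [ 4.56329527e-01  3.86744759e-01  1.09371399e+00 -9.42320932e-05
  1.66301171e+00  1.93277469e+00]
```

View pics/s8.png

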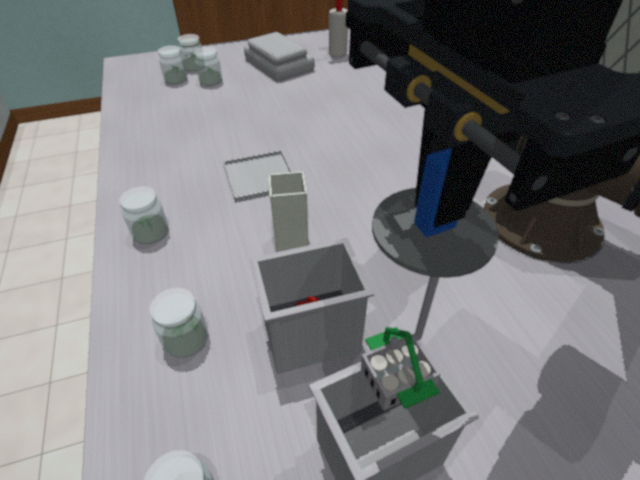

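Request:
apply_moves(commands=[[0, 0, 0, -0.0006, 0.008, 0, 0.0], [0, 0, 0, -0.001, 0.014, 0, 0.0], [0, 0, 0, -0.0014, 0.02, 0, 0.0], [0, 0, 0, -0.00176, 0.025, 0, 0.0], [0, 0, 0, -0.00176, 0.025, 0, 0.0]])

```text
t: 10.08
eef_pos: [542.1, 244.6, 653.5]
tcp_rot: [3.141, 0.0, 0.095]
ft_force: [0.1, 0.9, -3.8]
opening: 0.191
```

Request:
apply_moves(commands=[[0, 0, 0, -0.00176, 0.025, 0, 0.0], [0, 0, 0, -0.00176, 0.025, 0, 0.0], [0, 0, 0, -0.00176, 0.025, 0, 0.0], [0, 0, 0, -0.00176, 0.025, 0, 0.0], [0, 0, 0, -0.00176, 0.025, 0, 0.0]])

```text
t: 10.5
eef_pos: [544.8, 118.8, 653.8]
tcp_rot: [3.141, -0.0, 0.094]
ft_force: [-0.0, 0.1, -3.8]
opening: 0.184
```

Request:
apply_moves(commands=[[0, 0, 0, -0.00176, 0.025, 0, 0.0], [0, 0, 0, -0.00176, 0.025, 0, 0.0], [0, 0, 0, -0.00176, 0.025, 0, 0.0], [0, 0, 0, -0.00176, 0.025, 0, 0.0], [0, 0, 0, -0.00176, 0.025, 0, 0.0]])

```text
t: 10.92
eef_pos: [547.5, -6.3, 653.9]
tcp_rot: [3.141, -0.0, 0.094]
ft_force: [1.0, -0.0, -4.0]
opening: 0.188
```

Request:
apply_moves(commands=[[0, 0, 0, -0.00176, 0.025, 0, 0.0], [0, 0, 0, -0.00176, 0.025, 0, 0.0], [0, 0, 0, -0.00176, 0.025, 0, 0.0], [0, 0, 0, -0.00176, 0.025, 0, 0.0], [0, 0, 0, -0.00176, 0.025, 0, 0.0]])

```text
t: 11.33
eef_pos: [550.4, -131.5, 653.9]
tcp_rot: [3.141, -0.0, 0.094]
ft_force: [0.1, -0.2, -3.2]
opening: 0.185
```

Request:
apply_moves(commands=[[0, 0, 0, -0.00176, 0.025, 0, 0.0], [0, 0, 0, -0.00176, 0.025, 0, 0.0], [0, 0, 0, -0.00176, 0.025, 0, 0.0], [0, 0, 0, -0.00176, 0.025, 0, 0.0], [0, 0, 0, -0.00176, 0.025, 0, 0.0]])

```text
t: 11.75
eef_pos: [553.3, -256.7, 653.8]
tcp_rot: [3.141, 0.0, 0.094]
ft_force: [-0.3, -0.3, -3.1]
opening: 0.19
```

Request:
apply_moves(commands=[[0, 0, 0, -0.00176, 0.025, 0, 0.0], [0, 0, 0, -0.00176, 0.025, 0, 0.0], [0, 0, 0, -0.0014, 0.02, 0, 0.0], [0, 0, 0, -0.001, 0.016, 0, 0.0], [0, 0, 0, -0.0008, 0.012, 0, 0.0]])

```text
t: 12.17
eef_pos: [555.9, -355.2, 653.4]
tcp_rot: [3.142, 0.001, 0.093]
ft_force: [-0.5, 0.0, -3.9]
opening: 0.186
```

Request:
apply_moves(commands=[[0, 0, 0, 0, 0, 0, 0.0], [0, 0, 0, 0, 0, 0, 0.0], [0, 0, 0, 0, 0, 0, 0.0], [0, 0, 0, 0, 0, 0, 0.0], [0, 0, 0, 0, 0, 0, 0.0]])

```text
t: 12.58
eef_pos: [557.0, -351.9, 654.2]
tcp_rot: [3.141, -0.0, 0.095]
ft_force: [0.3, -0.1, -4.1]
opening: 0.187
```

```bash
python3 - <<'E'
from h import *
from cell import env
s=env.state();print(s["eef_pos"],np.degrees(s["tcp_rot"]),s["ft_force"],s["opening"],s["joints"])
w=cam("wrist",1);q=onz(w,[[414,58],[551,18],[566,151],[439,186]],14);print(q,q.mean(0))
sc=cam("scene",0)
c=snap("top",9);p=cv2.findNonZero(mask(c,"green"));print(len(p) if p is not None else 0)
c=snap("scene",9);p=cv2.findNonZero(mask(c,"green"));r=cv2.boundingRect(p);print(r,proj(c,[s["eef_pos"]-[0,0,352]]))
E
```

```text
[ 556.99112852 -351.9160822   654.17642533] [ 1.79983174e+02 -2.30378975e-02  5.46539122e+00] [ 0.31461971 -0.1382063  -4.07969279] 0.18712567231640068 [-6.63684088e-01  4.25617196e-01  1.02909318e+00  6.41149933e-05
  1.68638845e+00  8.11730636e-01]
[[ 635.2 -276.1   14. ]
 [ 635.2 -431.1   14. ]
 [ 484.8 -432.8   14. ]
 [ 483.5 -276.4   14. ]] [ 559.675 -354.1     14.   ]
465
(236, 54, 28, 40) [[245.2  56.7]]
```

Request:
apply_moves(commands=[[0, 0, 0, 0, 0.002, 0.012, 0.0], [0, 0, 0, 0, 0, 0.025, 0.0], [0, 0, 0, 0, 0, 0.025, 0.0], [0, 0, 0, 0, 0, 0.025, 0.0], [0, 0, 0, 0, 0, 0.025, 0.0]])

```text
t: 13.1
eef_pos: [557.1, -354.4, 540.9]
tcp_rot: [3.141, -0.0, 0.095]
ft_force: [-0.3, -0.7, -2.8]
opening: 0.19
```

Request:
apply_moves(commands=[[0, 0, 0, 0, 0, 0.025, 0.0], [0, 0, 0, 0, 0, 0.02, 0.0], [0, 0, 0, 0, 0, 0.02, 0.0], [0, 0, 0, 0, 0, 0.015, 0.0], [0, 0, 0, 0, 0, 0.008, 0.0]])

```text
t: 13.52
eef_pos: [557.2, -354.6, 451.8]
tcp_rot: [-3.14, 0.002, 0.095]
ft_force: [-0.1, -0.2, -3.9]
opening: 0.188
```

Request:
apply_moves(commands=[[0, 0, 0, 0, 0, 0, 0.0], [0, 0, 0, 0, 0, 0, 0.0], [0, 0, 0, 0, 0, 0, 0.0], [0, 0, 0, 0, 0, 0, 0.0], [0, 0, 0, 0, 0, 0, 0.0]])

```text
t: 13.93
eef_pos: [557.2, -354.9, 454.7]
tcp_rot: [3.14, -0.001, 0.094]
ft_force: [0.3, 0.5, -3.0]
opening: 0.188
```

Request:
apply_moves(commands=[[0, 0, 0, 0, 0, 0.002, 0.0], [0, 0, 0, 0, 0, 0.002, 0.0], [0, 0, 0, 0, 0, 0.002, 0.0], [0, 0, 0, 0, 0, 0.002, 0.0], [0, 0, 0, 0, 0, 0.002, 0.0]])

```text
t: 14.35
eef_pos: [557.2, -354.9, 443.4]
tcp_rot: [-3.142, 0.0, 0.094]
ft_force: [-0.2, -0.5, -2.4]
opening: 0.188
```

Request:
apply_moves(commands=[[0, 0, 0, 0, 0, 0.002, 0.0], [0, 0, 0, 0, 0, 0.002, 0.0], [0, 0, 0, 0, 0, 0.002, 0.0], [0, 0, 0, 0, 0, 0.002, 0.0], [0, 0, 0, 0, 0, 0.002, 0.0]])

```text
t: 14.77
eef_pos: [557.2, -354.9, 433.7]
tcp_rot: [3.141, -0.0, 0.094]
ft_force: [-1.1, 0.2, -2.4]
opening: 0.189
```

```bash
python3 - <<'E'
from h import *
from cell import env
s=env.state();print(s["eef_pos"],np.degrees(s["tcp_rot"]),s["ft_force"],s["opening"])
c=snap("scene",10);p=cv2.findNonZero(mask(c,"green"));r=cv2.boundingRect(p);print(r,proj(c,[[s["eef_pos"][0],s["eef_pos"][1],88]]))
cv2.imwrite("pics/s10.png",cv2.resize(c["color"][100:250,180:380],(800,600))[:,:,::-1])
E
```

```text
[ 557.23176094 -354.91747567  433.7393373 ] [ 1.79980674e+02 -1.70449002e-02  5.40549392e+00] [-1.14358444  0.18868775 -2.42660977] 0.18916806309819972
(248, 148, 23, 31) [[255.8 146.6]]
```

Request:
apply_moves(commands=[[0, 0, 0, 0, 0, 0.004, 0.0], [0, 0, 0, 0, 0, 0.004, 0.0], [0, 0, 0, 0, 0, 0.004, 0.0], [0, 0, 0, 0, 0, 0.004, 0.0], [0, 0, 0, 0, 0, 0, 0.0]])

```text
t: 15.23
eef_pos: [557.2, -354.9, 416.6]
tcp_rot: [-3.141, 0.001, 0.094]
ft_force: [0.3, -0.4, -1.5]
opening: 0.19
```

```bash
python3 - <<'E'
from h import *
from cell import env
s=env.state();print(s["eef_pos"],np.degrees(s["tcp_rot"]),s["ft_force"],s["opening"])
c=snap("scene",11);p=cv2.findNonZero(mask(c,"green"));r=cv2.boundingRect(p);print(r,proj(c,[s["eef_pos"]-[0,0,360]]))
cv2.imwrite("pics/s11.png",cv2.resize(c["color"][110:200,200:320],(800,600))[:,:,::-1])
E
```

```text
[ 557.15658536 -354.8893063   416.642411  ] [-1.79947876e+02  6.09061822e-02  5.40703670e+00] [ 0.33114856 -0.4471469  -1.49535838] 0.18966637215254015
(248, 148, 23, 31) [[257.2 157.7]]
```

View pics/s11.png

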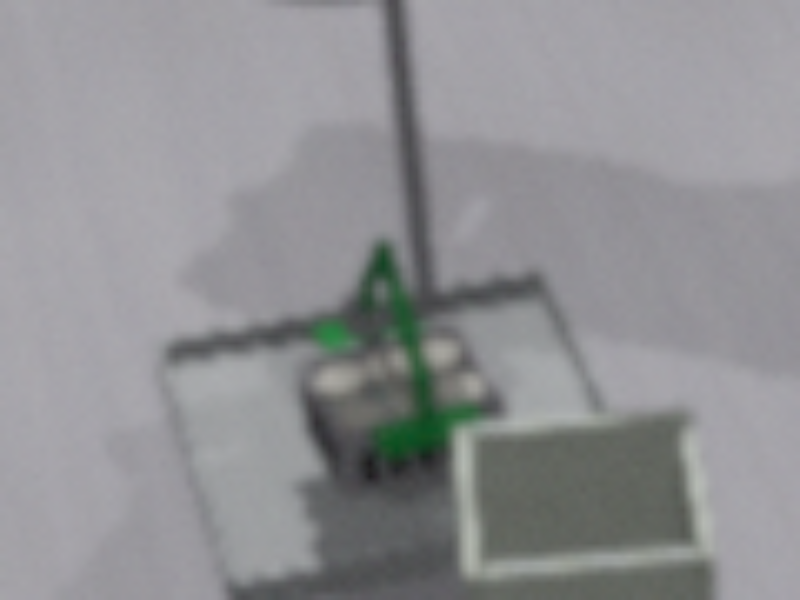

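Request:
apply_moves(commands=[[0, 0, 0, -0.006, 0, 0, 0.0], [0, 0, 0, -0.01, 0, 0, 0.0], [0, 0, 0, -0.014, 0, 0, 0.0], [0, 0, 0, -0.015, 0, 0, 0.0], [0, 0, 0, 0, 0, 0, 0.0]])

```text
t: 15.7
eef_pos: [510.0, -359.4, 418.2]
tcp_rot: [3.142, 0.001, 0.093]
ft_force: [0.8, -0.4, -0.9]
opening: 0.191
```

```bash
python3 - <<'E'
from h import *
from cell import env
s=env.state();print(s["eef_pos"],s["ft_force"])
c=snap("scene",12);print(cv2.boundingRect(cv2.findNonZero(mask(c,"green"))))
E
```

```text
[ 509.98459517 -359.38041987  418.21885489] [ 0.76991339 -0.37534845 -0.86289744]
(248, 147, 23, 32)
```

Basket unmoved. Raise and carry the rod back above its holder.

Request:
apply_moves(commands=[[0, 0, 0, 0, 0, -0.02, 0.0], [0, 0, 0, 0, 0, -0.035, 0.0], [0, 0, 0, 0, 0, -0.035, 0.0], [0, 0, 0, 0, 0, -0.035, 0.0], [0, 0, 0, 0, 0, -0.035, 0.0]])

```text
t: 16.17
eef_pos: [512.3, -358.8, 579.8]
tcp_rot: [3.141, -0.001, 0.094]
ft_force: [0.6, 0.2, -1.5]
opening: 0.186
```

Request:
apply_moves(commands=[[0, 0, 0, 0.006, -0.025, 0, 0.0], [0, 0, 0, 0.006, -0.025, 0, 0.0], [0, 0, 0, 0.006, -0.025, 0, 0.0], [0, 0, 0, 0.006, -0.025, 0, 0.0], [0, 0, 0, 0.006, -0.025, 0, 0.0]])

```text
t: 16.58
eef_pos: [530.6, -230.6, 578.0]
tcp_rot: [3.141, -0.001, 0.094]
ft_force: [1.1, -0.5, -0.7]
opening: 0.187
```

Request:
apply_moves(commands=[[0, 0, 0, 0.006, -0.025, 0, 0.0], [0, 0, 0, 0.006, -0.025, 0, 0.0], [0, 0, 0, 0.006, -0.025, 0, 0.0], [0, 0, 0, 0.006, -0.025, 0, 0.0], [0, 0, 0, 0.006, -0.025, 0, 0.0]])

```text
t: 17.0
eef_pos: [548.6, -103.2, 578.0]
tcp_rot: [3.141, -0.001, 0.094]
ft_force: [-0.1, -0.2, -1.3]
opening: 0.188
```

Request:
apply_moves(commands=[[0, 0, 0, 0, 0, 0, 0.0], [0, 0, 0, 0, 0, 0, 0.0], [0, 0, 0, 0, 0, 0, 0.0]])

```text
t: 17.25
eef_pos: [548.6, -104.7, 577.9]
tcp_rot: [3.141, -0.0, 0.095]
ft_force: [0.3, 0.4, -0.7]
opening: 0.19
```

```bash
python3 - <<'E'
from h import *
from cell import env
s=env.state();p=s["eef_pos"];print(p,np.degrees(s["tcp_rot"]),s["ft_force"],s["opening"])
y=s["tcp_rot"][2];d=np.array([546.1,-103.0])-p[:2]
print("tool dx,dy mm",d@[np.cos(y),np.sin(y)],d@[np.sin(y),-np.cos(y)])
c=snap("scene",13);q=proj(c,[p-[0,0,360]])[0];print(q)
u,v=q.astype(int);cv2.imwrite("pics/s13.png",cv2.resize(c["color"][v-45:v+45,u-60:u+60],(800,600))[:,:,::-1])
E
```

```text
[ 548.63091787 -104.74612103  577.86218901] [ 1.79974544e+02 -1.49292301e-02  5.43044696e+00] [ 0.26900006  0.36920662 -0.69458367] 0.18954395910531113
tool dx,dy mm -2.3543103869112905 -1.977803450219154
[283.2 158. ]
```

View pics/s13.png

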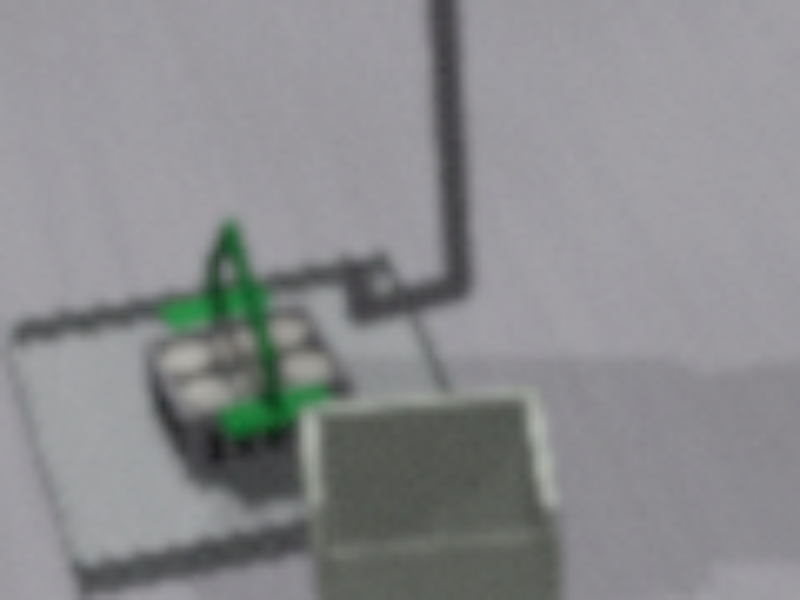

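Request:
apply_moves(commands=[[0, 0, 0, -0.0024, -0.002, 0, 0.0], [0, 0, 0, 0, 0, 0.015, 0.0], [0, 0, 0, 0, 0, 0.015, 0.0], [0, 0, 0, 0, 0, 0.015, 0.0], [0, 0, 0, 0, 0, 0.015, 0.0]])

```text
t: 17.72
eef_pos: [545.7, -103.6, 517.1]
tcp_rot: [3.141, -0.0, 0.093]
ft_force: [0.5, -0.8, -1.3]
opening: 0.187
```

Request:
apply_moves(commands=[[0, 0, 0, 0, 0, 0.02, 0.0], [0, 0, 0, 0, 0, 0.025, 0.0], [0, 0, 0, 0, 0, 0.025, 0.0], [0, 0, 0, 0, 0, 0.025, 0.0], [0, 0, 0, 0, 0, 0.02, 0.0]])

```text
t: 18.13
eef_pos: [545.5, -103.6, 401.0]
tcp_rot: [-3.141, 0.001, 0.093]
ft_force: [-0.1, -0.4, -1.4]
opening: 0.188
```

Request:
apply_moves(commands=[[0, 0, 0, 0, 0, 0.008, 0.0], [0, 0, 0, 0, 0, 0.008, 0.0], [0, 0, 0, 0, 0, 0.004, 0.0], [0, 0, 0, 0, 0, 0.0, 0.0], [0, 0, 0, 0, 0, 0.0, 0.0]])

```text
t: 18.55
eef_pos: [546.1, -103.0, 383.5]
tcp_rot: [3.141, -0.001, 0.094]
ft_force: [-0.5, -0.6, -1.0]
opening: 0.186
```

```bash
python3 - <<'E'
from h import *
from cell import env
s=env.state();p=s["eef_pos"];print(p,np.degrees(s["tcp_rot"]),s["ft_force"],s["opening"])
E
```

```text
[ 546.149432   -102.98588264  383.49621239] [ 1.79971246e+02 -6.04946851e-02  5.39768003e+00] [-0.50976848 -0.63335431 -0.95770849] 0.1857895327711478
```

Lower to the seat slowly, watching the force.

Request:
apply_moves(commands=[[0, 0, 0, 0, 0, 0.002, 0.0], [0, 0, 0, 0, 0, 0.002, 0.0], [0, 0, 0, 0, 0, 0.002, 0.0], [0, 0, 0, 0, 0, 0.001, 0.0], [0, 0, 0, 0, 0, 0, 0.0]])

```text
t: 18.97
eef_pos: [546.0, -102.8, 375.5]
tcp_rot: [-3.142, 0.0, 0.094]
ft_force: [0.2, 0.2, -1.8]
opening: 0.192
```

Request:
apply_moves(commands=[[0, 0, 0, 0, 0, 0.001, 0.0], [0, 0, 0, 0, 0, 0.001, 0.0], [0, 0, 0, 0, 0, 0, 0.0], [0, 0, 0, 0, 0, 0, 0.0]])

```text
t: 19.3
eef_pos: [546.0, -102.9, 373.8]
tcp_rot: [3.141, -0.0, 0.094]
ft_force: [0.2, 0.3, 0.3]
opening: 0.186
```

Request:
apply_moves(commands=[[0, 0, 0, 0, 0, 0, 0.03], [0, 0, 0, 0, 0, 0, 0.05], [0, 0, 0, 0, 0, 0, 0.07], [0, 0, 0, 0, 0, 0, 0.095], [0, 0, 0, 0, 0, 0, 0.095]])

```text
t: 19.72
eef_pos: [546.0, -102.9, 373.7]
tcp_rot: [3.142, -0.0, 0.094]
ft_force: [0.4, -0.1, 0.7]
opening: 0.484
```

Request:
apply_moves(commands=[[0, 0, 0, 0, 0, 0, 0.095], [0, 0, 0, 0, 0, 0, 0.095], [0, 0, 0, 0, 0, -0.01, 0.095], [0, 0, 0, 0, 0, -0.02, 0.095], [0, 0, 0, 0, 0, -0.03, 0.095]])

```text
t: 20.13
eef_pos: [545.9, -102.9, 433.3]
tcp_rot: [-3.14, 0.004, 0.094]
ft_force: [0.2, 0.1, 0.9]
opening: 0.831
```

Request:
apply_moves(commands=[[0, 0, 0, 0, 0, -0.035, 0.095], [0, 0, 0, 0, 0, -0.035, 0.095], [0, 0, 0, 0, 0, -0.035, 0.095], [0, 0, 0, 0, 0, 0, 0.095], [0, 0, 0, 0, 0, 0, 0.095]])

```text
t: 20.55
eef_pos: [545.5, -102.7, 541.1]
tcp_rot: [3.14, -0.004, 0.094]
ft_force: [0.2, -0.8, -1.4]
opening: 0.996
```

Request:
apply_moves(commands=[[0, 0, 0, -0.03, 0, 0, 0.095], [0, 0, 0, -0.03, 0, 0, 0.095], [0, 0, 0, 0, 0, 0, 0.095], [0, 0, 0, 0, 0, 0, 0.095], [0, 0, 0, 0, 0, 0, 0.095]])

```text
t: 20.97
eef_pos: [486.5, -108.6, 538.4]
tcp_rot: [-3.141, 0.0, 0.094]
ft_force: [0.3, -0.5, -0.4]
opening: 0.998
```

```bash
python3 - <<'E'
from h import *
from cell import env
s=env.state();print(s["eef_pos"],s["opening"],s["ft_force"])
c=snap("scene",14);c0=cam("scene",0);w=snap("wrist",14)
for n,k in(("now",c),("start",c0)):
    m=mask(k,"blue");m[:,320:]=0;m[:100]=0;p=cv2.findNonZero(m);print(n,"blue",cv2.minAreaRect(p))
    h=cv2.cvtColor(k["color"],cv2.COLOR_RGB2HSV);r=cv2.inRange(h,(0,150,60),(8,255,255))|cv2.inRange(h,(172,150,60),(180,255,255));r[:200]=0;print("red",cv2.boundingRect(cv2.findNonZero(r)))
g=cv2.findNonZero(mask(c,"green"));b=cv2.boundingRect(g);print("green",b)
p=cv2.findNonZero(mask(w,"blue"));r=cv2.minAreaRect(p);print("wrist blue",r,onz(w,[r[0]],230))
t=snap("top",14);g=cv2.findNonZero(mask(t,"green"))
if g is not None:
    top=g[:,0];print("top green",len(top),cv2.minAreaRect(g),onz(t,[cv2.minAreaRect(g)[0]],40))
# apex: topmost green pixel in scene
q=g=cv2.findNonZero(mask(c,"green"))[:,0];a=q[q[:,1].argmin()];print("apex px",a,onz(c,[a],90))
E
```

```text
[ 486.53672837 -108.58218016  538.39613399] 0.9977663797040194 [ 0.28202346 -0.51840816 -0.35428777]
now blue ((286.31231689453125, 166.4671173095703), (30.829669952392578, 13.923076629638672), 83.9909896850586)
red (297, 296, 22, 9)
start blue ((286.0961608886719, 166.45230102539062), (29.944332122802734, 12.320638656616211), 85.42607879638672)
red (297, 297, 22, 8)
green (248, 147, 20, 32)
wrist blue ((322.5, 150.5), (37.0, 25.0), 90.0) [[ 547.2 -102.6  230. ]]
top green 206 ((488.5, 237.0), (18.0, 41.0), 90.0) [[ 557.4 -351.6   40. ]]
apex px [257 147] [[ 555.3 -349.4   90. ]]
```

All checks agree; handing in.

```bash
python3 -c "
from cell import env
print(env.job_done())"
```

```text
the job is handed in; nothing more can be done
None
```

I lifted the green-handled basket out of its tank with the hook rod and stood it on the tray. I then unhooked it, hung the rod back in its holder and let go. The job was handed in at about 21 s of the 72 s allowed. The hand-in gives no verdict, so what follows is from my own last checks:

- **Rod:** the handle is within about 1 px of its starting place in the scene view. The wrist view puts it at (547.2, -102.6) mm, against (547.4, -103.4) mm before I gripped it.
- **Green basket:** its centre is at about (557, -351) mm, and the tray centre at about (558, -354) mm. It did not shift when the hook came away.
- **Red basket:** its image moved by no more than 1 px.
- **Gripper:** it was open and clear of everything, and the force readings were under 1 N, which is noise.

No check failed. The two estimates of the tray centre differed by about 3 mm, well inside the 32 mm allowed. I viewed all 12 pictures the limit allows, against about 8 planned.

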